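# Mark the filled order tray with a clip and hold it up for hand-over

## Robot

A 6-joint arm with a two-finger parallel gripper is mounted at the origin on the work surface. World frame = base frame: x ahead of the robot, y to its left, z up, the work surface at z = 0. Lengths are in m, angles in rad, forces in N, time in s.
With the tool pointing down it reaches from about 0.35 to 0.775 m from the base axis. Payload 5.5 kg.
Tool frame: the origin (TCP) lies midway between the tips of the shut fingers; the grasp point (between the pads) lies 19 mm behind it; z points along the fingers, y is the line along which they close (so a half turn about z gives the same grasp; the last joint's range is limited). The gripper opens to 85 mm and grips with 20 to 120 N. Pads are 22 mm wide; open, the fingers measure 114 mm over their backs; the gripper's body (76 mm by 85 mm) begins 54 mm behind the grasp point. The pads swing forward as they close: fully open they stand 13 mm farther back than shut.
Start: joints at [-1.254, 0.313, 0.046, 1.304, 0, 1.431], TCP at [0.254, -0.516, 0.231] pointing down, gripper open.
Joint ranges: [-2.76, 2.76], [-0.86, 1.69], [-1.03, 1.26], [-2.2, 2.34], [-1.47, 1.5], [-3.14, 3.14]. Speed limits (rad/s): [2.57, 2.57, 3.14, 3.14, 3.14, 3.14].

## Interface

Orientations are given as a 3x3 rotation matrix whose columns are the frame's x, y, z axes.
In Python, from bench import r gives the robot as it stands. The module is installed in compiled form; this text tells all that it offers.
- The arm moves only by the tool step_arm, never from a script. Its argument "moves" is a list of rows, each a list of 7 numbers: the opening, from -1 (shut) to 1 (fully open), then the shift along the tool's x, y, z in mm, then the turn, a rotation vector about the tool's x, y, z in units of 5 degrees (1.0 is 5 degrees). A call has 1 to 20 rows; each row shifts and turns the commanded pose from where the row before left it, along the tool's axes as they then stand; what a row does not reach is not made up. A row lasts 1/8 s, in which the tool goes at most 62.5 mm and 10.7 degrees, less where a joint would pass 70% of its speed; a pose out of reach is approached as far as the arm can. A call is refused whole if a number of a shift passes 62.5 or a number of a turn 1, either way. A call with a gripper value outside its range is refused whole. The fingers move at their own pace and stop on an object; "force" is the grip in N (left out, the last holds). Time passes only in rows, so rows that do not move let the fingers close. It gives the time, the measured TCP pose, the force, the opening and the grip force at its end, in the units of the state.
- r.read_state(): the state, without advancing time (a new reading comes with each control period).
- r.camera(name): name is "scene" or "side" or "wrist"; returns (picture, depth): 480x640x3 uint8, red, green, blue; 480x640 float32, m along the optical axis (not along the pixel's ray), 0 where there is no reading.
- r.camera_params(name): a dict with "vfov" (degrees; the focal length in pixels is half the picture's height over the tangent of half this angle, whatever the lens; pixels are square), "cx", "cy" (the principal point, pixels), "R" (3x3) and "t" (3): a world point X has camera coordinates R X + t. Camera axes: x right, y down, z forward; pixel columns grow to the right and rows downward; lengths in m; the calibration is good to about 2 mm. A picture is of the moment at which its call begins: read the wrist's pose just before it. camera_params takes no time and is no camera call; for the wrist camera it gives the pose at the moment of the call.
- r.job_done(): hands the job in; it is judged then, once.
The state is a dict: "time": time; "joint_pos": joint angles; "joint_vel": joint speeds; "tau": joint torques, N m; "eef_pos": TCP position; "orientation": TCP orientation; "contact_force": force on the tool from outside, world axes, zero at the start; "torque": the same for the moment, N m; "finger_gap": finger opening in m; "grasp_force": force on a finger pad.
Only numpy, scipy, OpenCV 4.12 (cv2) and the standard library are available. Lean on these libraries where they do the work, as an engineer would, in place of code of your own. Each camera call takes 0.05 s, during which the arm holds its last target. There are 200 camera calls.

## Task

Take the spring clip off its stand and clip it onto the upright tab at the end of the carrier tray, letting go of it there; then lift the tray by its bar handle about 10 cm clear of the table and finish while still holding it there in the gripper, steady and level, with the clip on the tab and the three bottles standing in the tray. Leave the carton and the small cup beside the stand where they are.

Things in the scene. Friction and masses are not known exactly. Their poses are not given: they have to be found in the camera images.
- tray: loose grey plastic carrier tray, 160 (its x) by 270 (its y) mm, walls 5 mm thick and 35 mm high, floor 5 mm thick; origin at the centre of its underside, z up. Two metal posts (12 by 10 mm, at y = +55 and -55 mm) carry a straight metal bar handle over its middle; one end wall (y = +135 mm) carries an upright metal tab. Mass about 0.3 kg, 0.42 to 0.7 kg with bottles
- bar_mid (a point): centre of the tray's bar handle, 129 mm above the tray's underside; the bar is 120 mm long along the tray's y, 14 mm thick along its x, 18 mm high. Axes as the tray's
- tab_top (a point): middle of the top edge of the tray's upright tab, 72 mm above the tray's underside, at tray y = +133 mm; the tab is a plain plate 60 mm wide along the tray's x, 4 mm thick along its y, and stands 37 mm above the wall. Axes as the tray's
- clip: loose steel spring clip like a large clothes peg, 40 g, set jaws down on the stand's plate. Origin on the hinge pin; x across the halves (the way they are squeezed), y along the pin, z up to the handles. 30 mm wide along y; rubber jaws grip from 18 to 32 mm below the pin, handles end 44 mm above it. Frame of the half on its -x side: leans 0.22 rad about y when fully squeezed, pin staying midway
- jaw (a joint): hinge between the clip's halves: 0 = closed on a 4 mm plate, -0.08 = empty and shut, 0.44 = squeezed fully. Sprung shut. At 0 the handles flare, 39 mm over their outsides at the top, 20 mm near the pin; squeezing them (5 to 10 N) opens the jaws; at 0.44 they stop, parallel and 19 mm over their outsides, jaw tips about 17 mm apart
- stand: fixed clip stand: wooden foot 70 (its x) by 120 (its y) by 20 mm with an upright steel plate on it, 4 mm thick along x, 100 mm long along y, its top edge 77 mm above the table; origin at the centre of the underside. The clip sits at the start with its pin 14 mm above the plate's top edge, somewhere along it, its x along the stand's x
- bottle_a: small white medicine bottle, 40 mm in diameter and 75 mm high, standing loose in the tray; origin at the centre of its underside, z up; 0.06 to 0.11 kg
- bottle_b: small white medicine bottle, 40 mm in diameter and 75 mm high, standing loose in the tray; origin at the centre of its underside, z up; 0.06 to 0.11 kg
- bottle_c: small white medicine bottle, 40 mm in diameter and 75 mm high, standing loose in the tray; origin at the centre of its underside, z up; 0.06 to 0.11 kg
- carton: bystander: paper carton 50 by 90 by 45 mm lying beyond the stand; origin under its centre
- pill_cup: bystander: clear plastic cup, 40 mm in diameter, 32 mm high, on the robot's side of the stand; origin under its centre
Things that resemble listed ones, but are neither listed nor needed, are in the scene too. Leave any purple look-alike of the clip alone. What is shaped like the bottle_a but green is not meant.

How it is judged:
On the way, in this order (a step that is already met when the one before it is completed fails the run):
1. the clip grips the tray's tab, let go by the fingers, with the tray standing on the table (x of clip in the frame of tab_top between -0.025 and 0.025 m and y of clip in the frame of tab_top between -0.007 and 0.007 m and z of clip in the frame of tab_top between 0 and 0.025 m and angle between the x axis of clip and the y axis of tray, either way round below 0.35 rad and value of joint jaw below 0.1 rad and contact force between clip and tray above 1 N and contact force between the fingers and clip below 0.1 N and height (world z) of tray below 0.015 m), for 0.2 s.
2. the tray is lifted clear by the fingers and held level and steady (height (world z) of tray above 0.06 m and angle between tray's own z axis and vertical below 0.12 rad and linear speed of tray below 0.03 m/s and angular speed of tray below 0.15 rad/s and contact force between the fingers and tray above 2 N), for 0.5 s.
At the end, for the whole second after the job is handed in: Fingers hold the tray over 60 mm up, resting on nothing else, tilt under 0.12 rad, slower than 0.03 m/s and 0.15 rad/s; clip shut on the tab, untouched (pin within 25 mm along, 7 mm across, 0 to 25 mm above its edge, 0.35 rad, over 1 N); bottles in it, tilt under 0.25 rad (all of step 2 and contact force between tray and stand below 0.2 N and contact force between tray and carton below 0.2 N and contact force between tray and pill_cup below 0.2 N and x of clip in the frame of tab_top between -0.025 and 0.025 m and y of clip in the frame of tab_top between -0.007 and 0.007 m and z of clip in the frame of tab_top between 0 and 0.025 m and angle between the x axis of clip and the y axis of tray, either way round below 0.35 rad and value of joint jaw below 0.1 rad and contact force between clip and tray above 1 N and contact force between the fingers and clip below 0.1 N and angle between each of bottle_a, bottle_b, bottle_c's own z axis and vertical below 0.25 rad and z of bottle_a in the frame of tray between 0 and 0.02 m and x of bottle_a in the frame of tray between -0.07 and 0.07 m and y of bottle_a in the frame of tray between -0.125 and 0.125 m and z of bottle_b in the frame of tray between 0 and 0.02 m and x of bottle_b in the frame of tray between -0.07 and 0.07 m and y of bottle_b in the frame of tray between -0.125 and 0.125 m and z of bottle_c in the frame of tray between 0 and 0.02 m and x of bottle_c in the frame of tray between -0.07 and 0.07 m and y of bottle_c in the frame of tray between -0.125 and 0.125 m); the arm keeps its last pose, push and grip.
It fails at once if the carton or the cup beside the stand is shoved more than 40 mm or tipped (distance of any of carton, pill_cup from where it was at the start of the episode above 0.04 m or angle between any of carton, pill_cup's own z axis and vertical above 0.5 rad).
It also fails if it takes over 58 s, if anything falls off the work surface, if the arm or the gripper's body presses on something with over 40 N, if the wrist force passes 120 N, or if a joint passes its speed limit or range.

## Working session

There is one attempt and no reset: what is moved stays moved. The work goes in short steps, Python scripts to look and compute and a tool call to move; the robot and the scene stay as the last step left them, time stands still between calls to the robot, and variables do not carry over. Pictures are saved under pics/ and viewed, at most 10 in all, crops included, and the job is handed in when it is done.

Besides the shell and the picture viewer there is one more tool, called after "Request:" by a JSON object that holds its "api" and its "payload". step_arm: Moves the arm, as the interface text tells. Its arguments: {"type":"object","properties":{"moves":{"type":"array","items":{"type":"array","items":{"type":"number"}}},"force":{"type":"number"}},"required":["moves"]}

```bash
mkdir -p pics
cat > h.py <<'E'
import numpy as np, cv2
from bench import r
def cap(n):
    p=r.camera_params(n); im,d=r.camera(n); f=240/np.tan(np.radians(p['vfov']/2))
    v,u=np.mgrid[:480,:640]
    c=np.stack([(u-p['cx'])/f*d,(v-p['cy'])/f*d,d],-1)
    X=(c-np.array(p['t']))@np.array(p['R'])
    X[d==0]=np.nan
    return im,X
E
python3 - <<'E'
from h import *
for n in ['scene','side']:
    im,X=cap(n); np.savez(n+'0.npz',im=im,X=X); cv2.imwrite(f'pics/{n}0.png',im[...,::-1])
    p=r.camera_params(n); print(n,p['vfov'],-np.array(p['R']).T@np.array(p['t']))
s=r.read_state(); print(s['time'],s['orientation'],s['finger_gap'])
E
```

```text
scene 55.15359247313447 [ 1.26095419 -0.20397116  0.7706026 ]
side 54.18893269355028 [ 0.51661092 -0.58188238  0.69812138]
0.1 [[ 8.97475278e-01  4.41064445e-01 -5.28750849e-04]
 [ 4.41064719e-01 -8.97474017e-01  1.51721353e-03]
 [ 1.94648793e-04 -1.59487498e-03 -9.99998709e-01]] 0.08512300961976892
```

View pics/scene0.png

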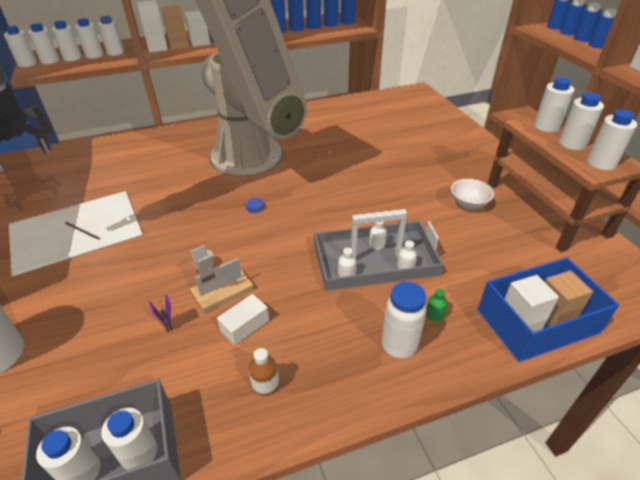

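View pics/side0.png

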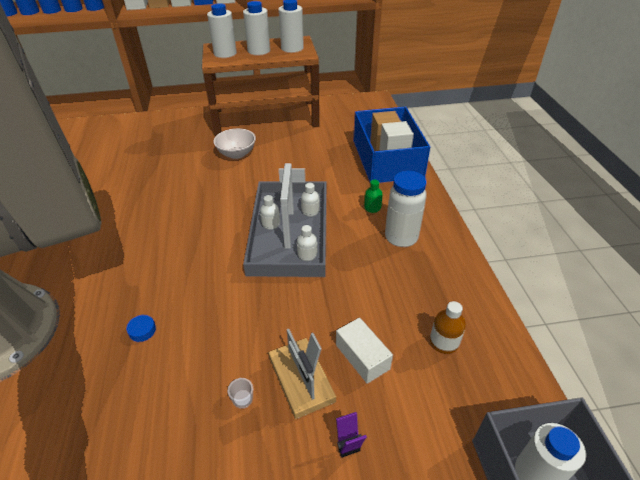

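The scene view shows the tray at (380,255) with its tab at (432,235), and the stand with the steel clip at (213,270). In the side view the grey clip on the stand is at (305,360) and a purple look-alike stands at (350,435). The grey one on the wooden stand is the one meant. The cup is at (240,392) and the carton at (363,350). Next I'll measure these and confirm with a crop.

Run:
```python
from h import *
S=np.load('side0.npz'); C=np.load('scene0.npz')
a=cv2.resize(S['im'][310:470,200:400],(800,640),interpolation=cv2.INTER_CUBIC)[:600]
cv2.imwrite('pics/crop1.png',a[...,::-1])
def box(Z,u0,u1,v0,v1):
    return Z['X'][v0:v1,u0:u1].reshape(-1,3), Z['im'][v0:v1,u0:u1].reshape(-1,3).astype(int)
def rect(P):
    r_=cv2.minAreaRect((P[:,:2]*1000).astype(np.float32)); return [np.round(x,1) for x in r_],len(P),np.round(P.mean(0),4)
for nm,Z,b in [('side',S,(235,340,150,285)),('scene',C,(305,455,200,295))]:
    P,I=box(Z,*b); z=P[:,2]
    m=(z>.115)&(z<.15); print(nm,'bar',rect(P[m]),np.nanpercentile(P[m][:,2],[5,50,95]))
    m=(z>.022)&(z<.042)&(I.max(1)<130); print(nm,'walls',rect(P[m]))
    m=(z>.045)&(z<.075); m2=m&(P[:,1]>np.nanmax(P[(z>.03)&(z<.05)][:,1])-.03)
    print(nm,'tab',rect(P[m2]),P[m2].min(0),P[m2].max(0))
for nm,Z,b in [('side',S,(265,340,320,415)),('scene',C,(185,255,240,310))]:
    P,I=box(Z,*b); z=P[:,2]; sat=I.max(1)-I.min(1)
    for lo,hi in [(.01,.025),(.03,.07),(.07,.08),(.08,.1),(.1,.12),(.12,.145)]:
        m=(z>lo)&(z<hi)&((sat<25)|(hi<.03))
        if m.sum()>4: print(nm,lo,rect(P[m]))
P,I=box(S,225,258,375,412); m=P[:,2]>.012; print('cup',rect(P[m]))
P,I=box(S,335,395,318,382); m=P[:,2]>.035; print('carton',rect(P[m]))
P,I=box(S,333,370,408,460); m=P[:,2]>.035; print('purple',rect(P[m]),P[m].max(0))
```

```text
side bar ([array([564.8, 180.5]), array([122.3,  14.1]), np.float64(79.9)], 348, array([0.5634, 0.1684, 0.1358])) [0.122384   0.13823686 0.14011737]
side walls ([array([562.8, 256.4]), array([204.9, 447.5]), np.float64(0.7)], 1455, array([0.5488, 0.1651, 0.032 ]))
side tab ([array([468.2, 455.9]), array([0., 0.]), np.float64(0.0)], 1, array([0.4682, 0.4559, 0.0453])) [0.46819708 0.45590502 0.04527753] [0.46819708 0.45590502 0.04527753]
scene bar ([array([670.9, 141.8]), array([119.3, 257.9]), np.float64(69.7)], 616, array([0.5948, 0.1729, 0.1353])) [0.12222062 0.13720495 0.14958216]
scene walls ([array([565.6, 180.9]), array([270.7, 162.4]), np.float64(79.9)], 1272, array([0.585 , 0.1751, 0.0306]))
scene tab ([array([586.7, 311.4]), array([ 6.6, 65. ]), np.float64(80.5)], 147, array([0.5897, 0.3105, 0.062 ])) [0.55482281 0.30410653 0.04518451] [0.61858244 0.31896777 0.07453953]
side 0.01 ([array([ 566.4, -175.7]), array([117.3, 120.3]), np.float64(14.8)], 2282, array([ 0.5417, -0.1933,  0.0202]))
side 0.03 ([array([ 580.2, -177.7]), array([89.2, 96.6]), np.float64(7.9)], 228, array([
[... 893 characters left out ...]
]), array([30.7, 18.4]), np.float64(82.8)], 83, array([ 0.5567, -0.2057,  0.0899]))
scene 0.1 ([array([ 550.5, -206.1]), array([29.8, 29.3]), np.float64(15.4)], 135, array([ 0.5527, -0.2056,  0.1118]))
scene 0.12 ([array([ 550.9, -206.9]), array([37.2, 28.1]), np.float64(17.4)], 164, array([ 0.5517, -0.2059,  0.1286]))
cup ([array([ 446.8, -200.6]), array([38.4, 38.2]), np.float64(57.7)], 414, array([ 0.4466, -0.1995,  0.0255]))
carton ([array([ 651.6, -156.4]), array([50.7, 90.7]), np.float64(24.0)], 1581, array([ 0.6513, -0.1602,  0.045 ]))
purple ([array([ 597.8, -306.5]), array([36.1, 38.7]), np.float64(9.2)], 702, array([ 0.5962, -0.3031,  0.0577])) [ 0.61543784 -0.28554717  0.07908378]
```

View pics/crop1.png

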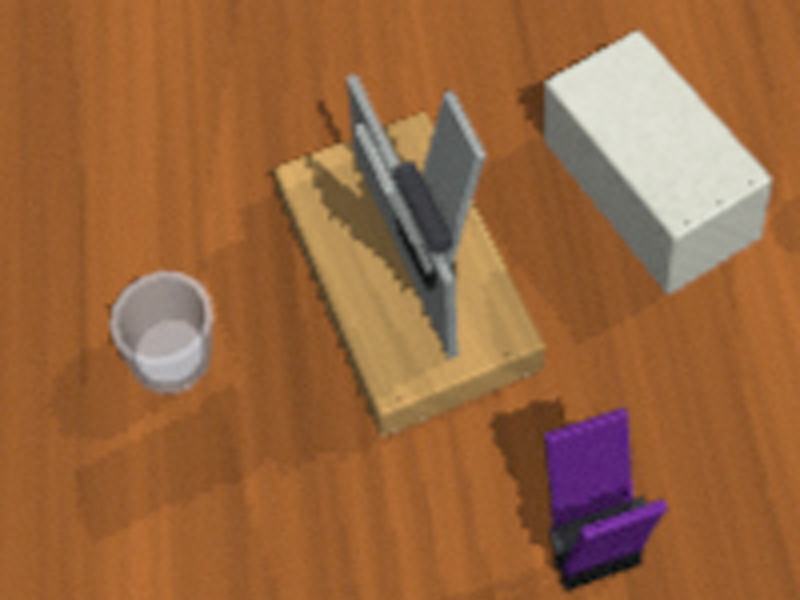

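The crop confirms the grey steel clip clamped on the wooden stand's plate. Measured values match the sizes given:
- **Clip:** pin at about (0.5505, -0.206, 0.091), its x at 16.5°.
- **Tray:** y axis at 79.9°, bar at (0.565, 0.1805), tab at about (0.588, 0.311).

Now I'll move above the clip.

Request:
{"api": "step_arm", "payload": {"moves": [[0.5,40.3,-14.7,0,0,0,0],[0.5,40.3,-14.7,0,0,0,0],[0.5,40.3,-14.7,0,0,0,0],[0.5,40.3,-14.7,0,0,0,0],[0.5,40.3,-14.7,0,0,0,0],[0.5,40.3,-14.7,0,0,0,0],[0.5,40.3,-14.7,0,0,0,0],[0.5,40.3,-14.7,0,0,0,0],[0.5,40.3,-14.7,0,0,0,0],[0.5,40.3,-14.7,0,0,0,0]], "force": 20}}

```text
time: 1.35
eef_pos: [0.5511, -0.2051, 0.2308]
orientation: [[0.897, 0.441, -0.001], [0.441, -0.897, 0.0], [-0.001, -0.001, -1.0]]
contact_force: [1.1, 0.0, -0.3]
finger_gap: 0.064
grasp_force: 0.0
```

Request:
{"api": "step_arm", "payload": {"moves": [[0.5,0,0,0,0,0,-1],[0.5,0,0,0,0,0,-1],[0.5,0,0,0,0,0,-1],[0.5,0,0,0,0,0,-1],[0.5,0,0,0,0,0,-1],[0.5,0,0,0,0,0,-1],[0.5,0,0,0,0,0,-1],[0.5,0,0,0,0,0,-1],[0.5,0,0,0,0,0,-1],[0.5,0,0,0,0,0,-1],[0.5,0,0,0,0,0,-1],[0.5,0,0,0,0,0,-1],[0.5,0,0,0,0,0,-1],[0.5,0,0,0,0,0,-1],[0.5,0,0,0,0,0,-1],[0.5,0,0,0,0,0,-1],[0.5,0,0,0,0,0,0],[0.5,0,0,0,0,0,0]]}}

```text
time: 3.6
eef_pos: [0.5503, -0.2063, 0.231]
orientation: [[-0.277, 0.961, -0.0], [0.961, 0.277, 0.0], [0.0, -0.0, -1.0]]
contact_force: [-0.4, 0.4, -0.3]
finger_gap: 0.0639
grasp_force: 0.0
```

```bash
cat >> h.py <<'E'
def rel(target,yaw_y):
    s=r.read_state(); R=np.array(s['orientation']); p=np.array(s['eef_pos'])
    y=np.degrees(np.arctan2(R[1,1],R[0,1])); d=(yaw_y-y+90)%180-90
    print('t',round(s['time'],2),'pos',p.round(4),'yawy',y.round(2),'shift mm tool',(R.T@(np.array(target)-p)*1000).round(1),'turn units',round(-d/5,2),'gap',round(s['finger_gap'],4),'F',np.round(s['contact_force'],1),'g',round(s['grasp_force'],1),'q',np.round(s['joint_pos'],2),'tz',R[:,2].round(4))
E
python3 - <<'E'
from h import *
im,X=cap('wrist'); cv2.imwrite('pics/w1.png',im[...,::-1])
def rect(P):
    r_=cv2.minAreaRect((P[:,:2]*1000).astype(np.float32)); return [np.round(x,1) for x in r_],len(P)
P=X.reshape(-1,3); I=im.reshape(-1,3).astype(int)
near=np.hypot(P[:,0]-.5505,P[:,1]+.2063)<.035
for lo,hi in [(.08,.1),(.1,.12),(.12,.132),(.132,.145)]:
    m=near&(P[:,2]>lo)&(P[:,2]<hi)
    if m.sum()>5: print(lo,rect(P[m]))
m=(np.hypot(P[:,0]-.545,P[:,1]+.181)<.06)&(P[:,2]>.07)&(P[:,2]<.08)
if m.sum()>5: print('plate',rect(P[m]))
rel([.5505,-.2063,.106],16.5)
E
```

```text
0.08 ([array([ 549.8, -206. ]), array([20.3, 36.3]), np.float64(15.5)], 778)
0.1 ([array([ 550. , -205.8]), array([30.2, 29.9]), np.float64(15.2)], 530)
0.12 ([array([ 550.1, -205.6]), array([35.3, 30. ]), np.float64(15.0)], 376)
0.132 ([array([ 550.3, -205.7]), array([37.7, 30.2]), np.float64(15.0)], 462)
plate ([array([ 542.6, -181.8]), array([13.7, 99.2]), np.float64(20.3)], 354)
t 3.65 pos [ 0.5503 -0.2064  0.2311] yawy 16.11 shift mm tool [ -0.    0.2 125.1] turn units -0.08 gap 0.0641 F [-0.4  0.5  0.2] g 0.0 q [-0.5   0.34  0.08  1.31 -0.    0.79] tz [-4.e-04  1.e-04 -1.e+00]
```

View pics/w1.png

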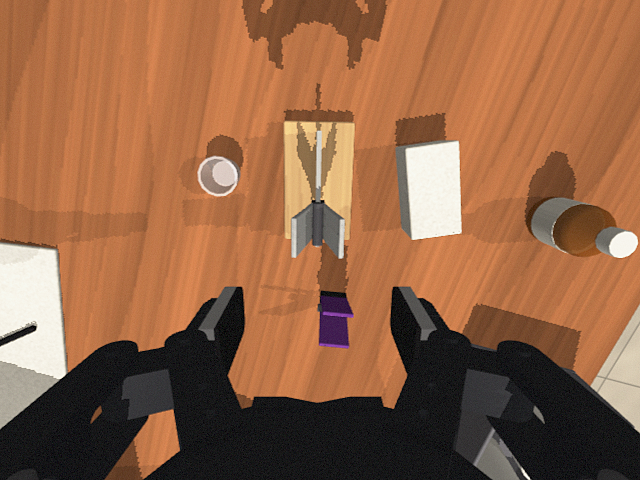

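The wrist view shows the clip's V handles at (318,228), centred between the fingers, with the purple one well behind at (335,320). I'll descend, grip and lift.

Request:
{"api": "step_arm", "payload": {"moves": [[0.5,0.6,0,15,0,0,0.2],[0.5,0,0,20,0,0,0],[0.5,0,0,20,0,0,0],[0.5,0,0,20,0,0,0],[0.5,0,0,20,0,0,0],[0.5,0,0,15,0,0,0],[0.5,0,0,15,0,0,0],[0.5,0,0,0,0,0,0],[-0.2,0,0,0,0,0,0],[-0.5,0,0,0,0,0,0],[-1,0,0,0,0,0,0],[-1,0,0,0,0,0,0],[-1,0,0,0,0,0,0],[-1,0,0,0,0,0,0],[-1,0,0,0,0,0,0]], "force": 20}}

```text
time: 5.52
eef_pos: [0.5503, -0.2058, 0.1063]
orientation: [[-0.262, 0.965, 0.0], [0.965, 0.262, -0.0], [-0.0, -0.0, -1.0]]
contact_force: [0.3, 0.4, -0.1]
finger_gap: 0.018
grasp_force: 26.1
```

Run:
```python
from h import *
rel([.5500,-.2058,.106],15.2)
```

```text
t 5.53 pos [ 0.5503 -0.2058  0.1063] yawy 15.17 shift mm tool [ 0.1 -0.3  0.3] turn units -0.01 gap 0.018 F [ 0.3  0.4 -0.1] g 26.1 q [-0.49  0.4  -0.14  1.03 -0.    0.81] tz [ 0.e+00 -1.e-04 -1.e+00]
```

Request:
{"api": "step_arm", "payload": {"moves": [[-1,0,0,-10,0,0,0],[-1,0,0,-20,0,0,0],[-1,0,0,-25,0,0,0],[-1,0,0,-25,0,0,0],[-1,0,0,-25,0,0,0],[-1,0,0,-15,0,0,0],[-1,20.4,7.2,0,0,0,0],[-1,40.8,14.3,0,0,0,0],[-1,40.8,14.3,0,0,0,0],[-1,40.8,14.3,0,0,0,0],[-1,40.8,14.3,0,0,0,0],[-1,40.8,14.3,0,0,0,0],[-1,40.8,14.3,0,0,0,0],[-1,40.8,14.3,0,0,0,0],[-1,40.8,14.3,0,0,0,0],[-1,40.8,14.3,0,0,0,0],[-1,40.8,14.3,0,0,0,0],[-1,40.8,14.3,0,0,0,0],[-1,20.4,7.2,0,0,0,0]]}}

```text
time: 7.9
eef_pos: [0.5861, 0.3149, 0.2247]
orientation: [[-0.265, 0.964, -0.002], [0.964, 0.265, -0.0], [0.0, -0.002, -1.0]]
contact_force: [0.0, -0.8, 0.1]
finger_gap: 0.0181
grasp_force: 26.0
```

Request:
{"api": "step_arm", "payload": {"moves": [[-1,0,0,0,0,0,-1],[-1,0,0,0,0,0,-1],[-1,0,0,0,0,0,-1],[-1,0,0,0,0,0,-1],[-1,0,0,0,0,0,-1],[-1,0,0,0,0,0,-1],[-1,0,0,0,0,0,-1],[-1,0,0,0,0,0,-1],[-1,0,0,0,0,0,-1],[-1,0,0,0,0,0,-1],[-1,0,0,0,0,0,-1],[-1,0,0,0,0,0,-1],[-1,0,0,0,0,0,-0.9],[-1,0,0,0,0,0,0],[-1,0,0,0,0,0,0]]}}

```text
time: 9.78
eef_pos: [0.5871, 0.3121, 0.2256]
orientation: [[-0.984, 0.18, -0.001], [0.18, 0.984, -0.0], [0.001, -0.001, -1.0]]
contact_force: [0.6, -0.5, -0.7]
finger_gap: 0.0174
grasp_force: 26.0
```

Run:
```python
from h import *
def rect(P):
    r_=cv2.minAreaRect((P[:,:2]*1000).astype(np.float32)); return [np.round(x,1) for x in r_],len(P)
for n in ['side','scene','wrist']:
    im,X=cap(n); np.savez(n+'1.npz',im=im,X=X); P=X.reshape(-1,3)
    m=(np.hypot(P[:,0]-.565,P[:,1]-.1805)<.065)&(P[:,2]>.122)&(P[:,2]<.143); 
    if m.sum()>5: print(n,'bar',rect(P[m]))
    m=(np.hypot(P[:,0]-.588,P[:,1]-.3114)<.045)&(P[:,2]>.045)&(P[:,2]<.076)
    if m.sum()>5: print(n,'tab',rect(P[m]),np.nanpercentile(P[m][:,2],95))
    m=(np.hypot(P[:,0]-.588,P[:,1]-.3114)<.03)&(P[:,2]>.15)&(P[:,2]<.225)
    if m.sum()>5: print(n,'clip',rect(P[m]),P[m].min(0).round(4))
    cv2.imwrite(f'pics/{n}1.png',im[...,::-1])
rel([.588,.3114,.101],79.9)
a=cv2.imread('pics/scene1.png')[120:300,340:500]; b=cv2.imread('pics/wrist1.png')[:,:]
a=cv2.resize(a,(400,450)); b=cv2.resize(b,(400,300)); b=cv2.copyMakeBorder(b,0,150,0,0,0)
cv2.imwrite('pics/m1.png',np.hstack([a,b]))
```

```text
side bar ([array([564.9, 181.7]), array([123.9,  14.1]), np.float64(79.9)], 331)
side tab ([array([588.2, 312.8]), array([10.1, 60.2]), np.float64(78.8)], 202) 0.07305151930288069
side clip ([array([586.3, 309.2]), array([27. , 33.6]), np.float64(88.4)], 340) [0.5696 0.2954 0.1741]
scene bar ([array([564.1, 180.5]), array([119.5,  19.9]), np.float64(81.2)], 512)
scene tab ([array([588.2, 311.4]), array([ 6.1, 60.8]), np.float64(80.3)], 154) 0.07423376647306626
scene clip ([array([587.6, 309.5]), array([24.2, 35.5]), np.float64(83.9)], 282) [0.569  0.2965 0.1745]
wrist bar ([array([564.4, 182.2]), array([120.6,  14.8]), np.float64(79.9)], 4094)
wrist tab ([array([582.9, 313.9]), array([ 3.6, 50. ]), np.float64(79.6)], 296) 0.07241017383373145
wrist clip ([array([586.5, 311.7]), array([25.4, 36.8]), np.float64(78.5)], 2074) [0.5679 0.2981 0.1737]
t 9.93 pos [0.5877 0.3118 0.2261] yawy 79.65 shift mm tool [ -0.4  -0.3 125.1] turn units -0.05 gap 0.018 F [ 0.1  0.1 -1.3] g 26.0 q [ 0.37  0.5   0.31  1.38 -0.    0.55] tz [-3.e-04 -1.e-04 -1.e+00]
```

View pics/m1.png

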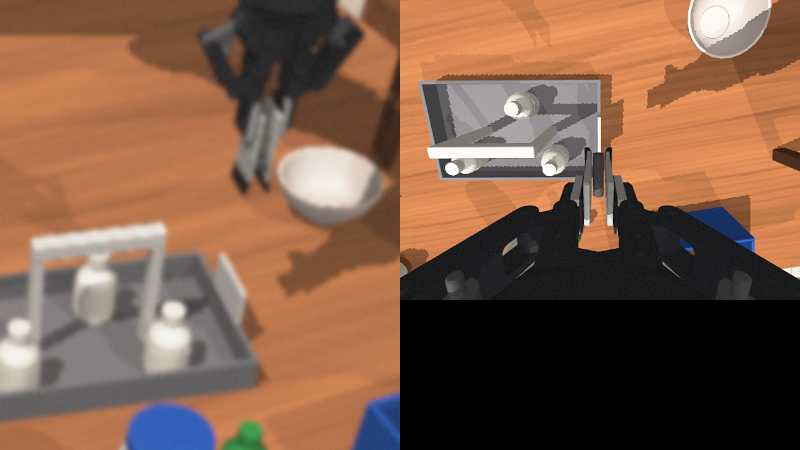

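The clip is held squeezed with its jaws down, directly over the tab. The tab measures about (0.588, 0.312), within 1 mm of the TCP. I'll lower it, release, and rise.

Request:
{"api": "step_arm", "payload": {"moves": [[-1,0,0.4,15,0,0,0],[-1,0,0,20,0,0,0],[-1,0,0,20,0,0,0],[-1,0,0,20,0,0,0],[-1,0,0,15,0,0,0],[-1,0,0,15,0,0,0],[-1,0,0,10,0,0,0],[-1,0,0,10,0,0,0],[-1,0,0,0,0,0,0],[-1,0,0,0,0,0,0]]}}

```text
time: 11.18
eef_pos: [0.5883, 0.3122, 0.1018]
orientation: [[-0.984, 0.179, 0.001], [0.179, 0.984, 0.0], [-0.001, 0.0, -1.0]]
contact_force: [0.5, -0.4, -0.6]
finger_gap: 0.0181
grasp_force: 26.0
```

Run:
```python
from h import *
rel([.588,.3122,.101],79.9)
im,X=cap('side'); a=cv2.resize(im[110:290,210:370],(533,600),interpolation=cv2.INTER_CUBIC)
cv2.imwrite('pics/s2.png',a[...,::-1])
```

```text
t 11.18 pos [0.5883 0.3122 0.1018] yawy 79.67 shift mm tool [ 0.3 -0.   0.8] turn units -0.05 gap 0.0181 F [ 0.5 -0.4 -0.6] g 26.0 q [ 0.37  0.55  0.08  1.11 -0.    0.55] tz [ 9.e-04  2.e-04 -1.e+00]
```

View pics/s2.png

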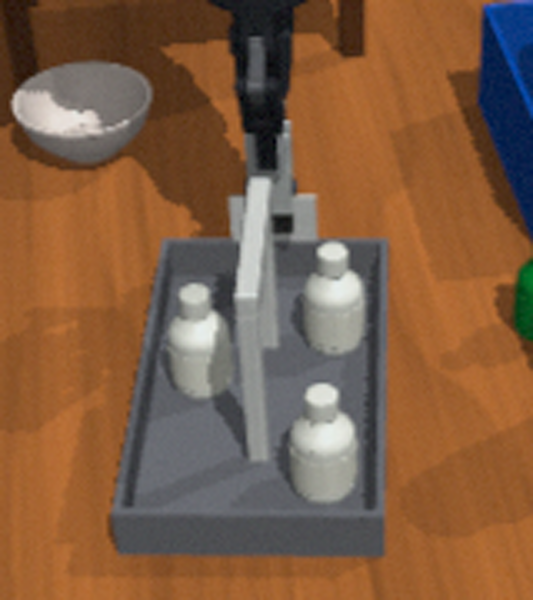

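The black jaw at (283,222) is in front of the tab plate at (275,215) and the other jaw is behind it, with no contact force. Now I'll release and rise.

Request:
{"api": "step_arm", "payload": {"moves": [[-0.4,0,0,0,0,0,0],[-0.1,0,0,0,0,0,0],[0.2,0,0,0,0,0,0],[0.4,0,0,0,0,0,0],[0.4,0,0,0,0,0,0],[0.4,0,0,0,0,0,0],[0.4,0,0,-10,0,0,0],[0.4,0,0,-20,0,0,0],[0.4,0,0,-25,0,0,0],[0.4,0,0,-25,0,0,0],[0.4,0,0,-25,0,0,0],[0.4,0,0,-20,0,0,0],[0.4,0,0,0,0,0,0]]}}

```text
time: 12.85
eef_pos: [0.5891, 0.3125, 0.2289]
orientation: [[-0.984, 0.179, 0.004], [0.179, 0.984, 0.002], [-0.004, 0.002, -1.0]]
contact_force: [-0.1, -0.3, -1.2]
finger_gap: 0.0597
grasp_force: 0.0
```

Run:
```python
from h import *
def rect(P):
    r_=cv2.minAreaRect((P[:,:2]*1000).astype(np.float32)); return [np.round(x,1) for x in r_],len(P)
out=[]
for n,b in [('side',(210,370,110,290)),('scene',(300,460,150,330)),('wrist',None)]:
    im,X=cap(n); P=X.reshape(-1,3)
    D=lambda x,y,R,lo,hi:(np.hypot(P[:,0]-x,P[:,1]-y)<R)&(P[:,2]>lo)&(P[:,2]<hi)
    m=D(.565,.1815,.065,.122,.143); print(n,'bar',rect(P[m]) if m.sum()>5 else 0)
    m=D(.588,.312,.045,.04,.07); print(n,'tab',rect(P[m]) if m.sum()>5 else 0)
    m=D(.588,.312,.03,.11,.14); print(n,'clip',rect(P[m]) if m.sum()>5 else 0, P[m][:,2].max() if m.any() else 0)
    m=D(.565,.1815,.15,.075,.09); q=P[m]
    lab=[q[np.hypot(*(q[:,:2]-c).T)<.02] for c in []]
    if n=='wrist':
        k=q[~np.isnan(q[:,0])].astype(np.float32)[:,:2]
        print('bottletops',cv2.kmeans(k,3,None,(3,50,1e-5),5,cv2.KMEANS_PP_CENTERS)[2].round(3), len(k))
        out.append(cv2.resize(im,(260,300)))
    else: out.append(cv2.resize(im[b[2]:b[3],b[0]:b[1]],(266,300),interpolation=cv2.INTER_CUBIC))
cv2.imwrite('pics/m3.png',np.hstack(out)[...,::-1])
rel([.5645,.181,.231],-10.1)
```

```text
side bar ([array([564.9, 180.5]), array([123.7,  14.2]), np.float64(79.8)], 329)
side tab ([array([587.8, 309.8]), array([10.7, 60. ]), np.float64(79.0)], 178)
side clip ([array([588.1, 312.4]), array([41.2, 29.4]), np.float64(79.4)], 211) 0.13284960525889553
scene bar ([array([563.7, 180.9]), array([119.5,  18.6]), np.float64(79.7)], 511)
scene tab ([array([586.3, 309.3]), array([ 9.1, 63.2]), np.float64(83.5)], 116)
scene clip ([array([586.5, 312.5]), array([39.7, 31.2]), np.float64(79.7)], 132) 0.131663660440062
wrist bar ([array([564.4, 182.1]), array([120.5,  14.7]), np.float64(80.1)], 4102)
wrist tab ([array([565.6, 317. ]), array([11.8, 14.9]), np.float64(79.4)], 48)
wrist clip ([array([587.2, 313. ]), array([38.3, 30.1]), np.float64(80.1)], 952) 0.12999306857694254
bottletops [[0.596 0.282]
 [0.581 0.108]
 [0.529 0.209]] 2192
t 13.0 pos [0.5876 0.3119 0.2255] yawy 79.67 shift mm tool [  -0.7 -132.9   -5.5] turn units 17.95 gap 0.0601 F [-0.1  0.8  0.1] g 0.0 q [ 0.37  0.5   0.31  1.38 -0.    0.55] tz [-1.e-03 -5.e-04 -1.e+00]
```

View pics/m3.png

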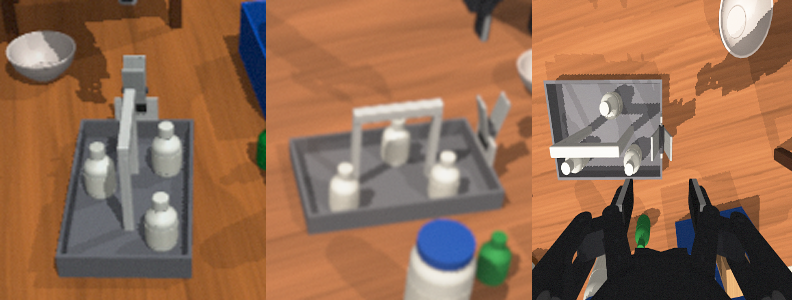

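The clip sits upright on the tab (pin about 14 mm above its edge, handles 39 mm apart) and the three bottles are standing. Next is the bar, aiming about 6 mm toward the tab to balance the clip.

Request:
{"api": "step_arm", "payload": {"moves": [[0.5,0,-20,0,0,0,0],[0.5,0,-30,0,0,0,0],[0.5,0,-30,0,0,0,0],[0.5,0,-30,0,0,0,0],[0.5,-0.6,-16.9,0,0,0,0]]}}

```text
time: 13.62
eef_pos: [0.5649, 0.1858, 0.2252]
orientation: [[-0.984, 0.18, -0.002], [0.18, 0.984, -0.0], [0.002, -0.001, -1.0]]
contact_force: [0.8, -0.5, 0.6]
finger_gap: 0.0644
grasp_force: 0.0
```

Request:
{"api": "step_arm", "payload": {"moves": [[0.5,0,0,0,0,0,1],[0.5,0,0,0,0,0,1],[0.5,0,0,0,0,0,1],[0.5,0,0,0,0,0,1],[0.5,0,0,0,0,0,1],[0.5,0,0,0,0,0,1],[0.5,0,0,0,0,0,1],[0.5,0,0,0,0,0,1],[0.5,0,0,0,0,0,1],[0.5,0,0,0,0,0,1],[0.5,0,0,0,0,0,1],[0.5,0,0,0,0,0,1],[0.5,0,0,0,0,0,1],[0.5,0,0,0,0,0,1],[0.5,0,0,0,0,0,1],[0.5,0,0,0,0,0,1],[0.5,0,0,0,0,0,1],[0.5,0,0,0,0,0,1],[0.5,0,0,0,0,0,0],[0.5,0,0,0,0,0,0]]}}

```text
time: 16.12
eef_pos: [0.5657, 0.1872, 0.2259]
orientation: [[0.178, 0.984, -0.001], [0.984, -0.178, -0.0], [-0.0, -0.001, -1.0]]
contact_force: [0.1, -0.1, -0.2]
finger_gap: 0.0637
grasp_force: 0.0
```

Run:
```python
from h import *
rel([.5655,.187,.110],-10.1)
```

```text
t 16.12 pos [0.5657 0.1872 0.2259] yawy -10.23 shift mm tool [-2.000e-01 -1.000e-01  1.159e+02] turn units -0.03 gap 0.0637 F [ 0.1 -0.1 -0.2] g 0.0 q [0.18 0.36 0.09 1.31 0.   1.93] tz [-6.e-04 -1.e-04 -1.e+00]
```

Request:
{"api": "step_arm", "payload": {"moves": [[0.5,0,0,20,0,0,0],[0.5,0,0,25,0,0,0],[0.5,0,0,25,0,0,0],[0.5,0,0,20,0,0,0],[0.5,0,0,15,0,0,0],[0.5,0,0,11,0,0,0],[0.5,0,0,0,0,0,0],[0,0,0,0,0,0,0],[-0.4,0,0,0,0,0,0],[-0.6,0,0,0,0,0,0],[-0.8,0,0,0,0,0,0],[-1,0,0,0,0,0,0],[-1,0,0,0,0,0,0],[-1,0,0,0,0,0,0]], "force": 80}}

```text
time: 17.88
eef_pos: [0.5658, 0.1872, 0.1109]
orientation: [[0.179, 0.984, 0.001], [0.984, -0.179, 0.0], [0.0, 0.0, -1.0]]
contact_force: [-2.0, 0.4, 4.8]
finger_gap: 0.0125
grasp_force: 79.1
```

Run:
```python
from h import *
rel([.5655,.187,.110],-10.1)
```

```text
t 17.88 pos [0.5658 0.1872 0.1109] yawy -10.32 shift mm tool [-0.3 -0.3  0.9] turn units -0.04 gap 0.0125 F [-2.   0.4  4.8] g 79.1 q [ 0.18  0.41 -0.11  1.05  0.    1.94] tz [ 5.e-04  2.e-04 -1.e+00]
```

Gripped on the bar (14 mm nominal, pads compressed). Next a slow, smooth lift.

Request:
{"api": "step_arm", "payload": {"moves": [[-1,0,0,-1,0,0,0],[-1,0,0,-2,0,0,0],[-1,0,0,-4,0,0,0],[-1,0,0,-6,0,0,0],[-1,0,0,-8,0,0,0],[-1,0,0,-8,0,0,0],[-1,0,0,-8,0,0,0],[-1,0,0,-8,0,0,0],[-1,0,0,-8,0,0,0],[-1,0,0,-8,0,0,0],[-1,0,0,-8,0,0,0],[-1,0,0,-8,0,0,0],[-1,0,0,-8,0,0,0],[-1,0,0,-6,0,0,0],[-1,0,0,-4,0,0,0],[-1,0,0,-3,0,0,0],[-1,0,0,-2,0,0,0],[-1,0,0,0,0,0,0],[-1,0,0,0,0,0,0]]}}

```text
time: 20.25
eef_pos: [0.5657, 0.1871, 0.2101]
orientation: [[0.179, 0.984, -0.0], [0.984, -0.179, -0.0], [-0.0, -0.0, -1.0]]
contact_force: [-0.1, 0.5, -5.4]
finger_gap: 0.0125
grasp_force: 78.0
```

Request:
{"api": "step_arm", "payload": {"moves": [[-1,0,0,0,0,0,0],[-1,0,0,0,0,0,0],[-1,0,0,0,0,0,0],[-1,0,0,0,0,0,0],[-1,0,0,0,0,0,0],[-1,0,0,0,0,0,0],[-1,0,0,0,0,0,0],[-1,0,0,0,0,0,0]]}}

```text
time: 21.25
eef_pos: [0.5658, 0.1871, 0.2103]
orientation: [[0.179, 0.984, 0.0], [0.984, -0.179, -0.0], [-0.0, 0.0, -1.0]]
contact_force: [0.5, -0.2, -5.5]
finger_gap: 0.0128
grasp_force: 78.0
```

Run:
```python
from h import *
rel([.5655,.187,.210],-10.1)
out=[]
for n,b in [('side',(200,400,60,285)),('scene',(280,480,110,335))]:
    im,X=cap(n); P=X.reshape(-1,3); I=im.reshape(-1,3).astype(int)
    out.append(cv2.resize(im[b[2]:b[3],b[0]:b[1]],(400,450),interpolation=cv2.INTER_CUBIC))
    m=(np.hypot(P[:,0]-.565,P[:,1]-.181)<.2)&(P[:,2]>.07)&(P[:,2]<.148)&(I.max(1)<140)&(I.max(1)-I.min(1)<25)
    q=P[m]; c=q[(q[:,2]>.1)&(np.abs((q[:,:2]-[.5645,.181])@[.984,-.179])<.075)]
    ey=np.array([.175,.985]); ex=np.array([.985,-.175])
    a=(q[:,:2]-[.5645,.181])@ey; b_=(q[:,:2]-[.5645,.181])@ex
    fl=(q[:,2]<.12)&(abs(a)<.12)&(abs(b_)<.07)
    A=np.c_[a[fl],b_[fl],np.ones(fl.sum())]; co=np.linalg.lstsq(A,q[fl,2],rcond=None)[0]
    for _ in range(8):
        res=np.abs(A@co-q[fl,2]); k=res<.004; co=np.linalg.lstsq(A[k],q[fl,2][k],rcond=None)[0]
    print(n,'floor slope y,x, z',co.round(3),k.sum())
    m=(np.hypot(P[:,0]-.588,P[:,1]-.312)<.035)&(P[:,2]>.2)&(P[:,2]<.245)
    if m.sum()>5: print('clip',cv2.minAreaRect((P[m][:,:2]*1000).astype(np.float32)),P[m][:,2].max())
cv2.imwrite('pics/m4.png',np.hstack(out)[...,::-1])
```

```text
t 21.25 pos [0.5658 0.1871 0.2103] yawy -10.33 shift mm tool [-0.1 -0.3  0.3] turn units -0.05 gap 0.0128 F [ 0.5 -0.2 -5.5] g 78.0 q [ 0.18  0.36  0.06  1.27 -0.    1.94] tz [ 0.e+00 -1.e-04 -1.e+00]
side floor slope y,x, z [-0.001 -0.002  0.105] 2312
clip ((593.7564086914062, 302.9383850097656), (41.84729766845703, 23.911563873291016), 32.912635803222656) 0.22427868076370733
scene floor slope y,x, z [-0.002 -0.003  0.106] 2015
clip ((588.3154907226562, 311.41162109375), (39.48012161254883, 32.1253662109375), 81.5595932006836) 0.23062686658515325
```

View pics/m4.png

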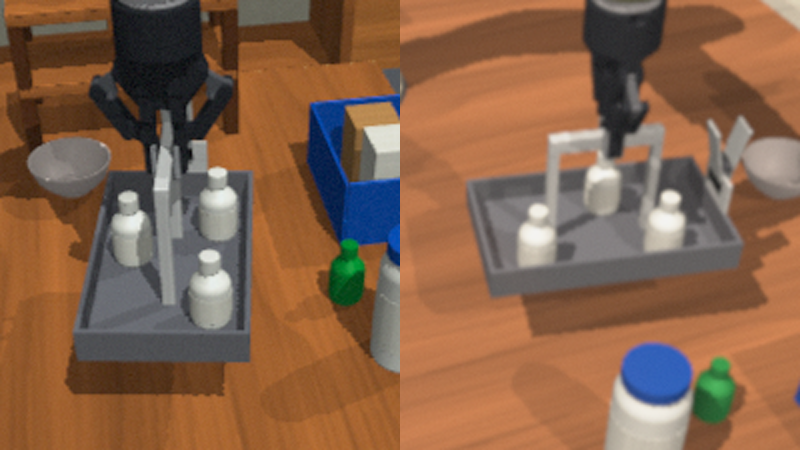

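The tray is level (slope under 0.003), its floor 0.105 m up, the clip on the tab and all three bottles standing. Handing in.

```bash
python3 -c "
from bench import r
print(r.job_done())"
```

```text
the job is handed in; nothing more can be done
None
```

I clipped the steel clip onto the tray's tab, lifted the tray about 10 cm by its bar, and handed the job in at about 21 s with the tray held level and steady and all three bottles standing. The carton and cup weren't touched, and no verdict came back.

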